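# Rock a stuck locating block out of its nest and hold it just clear

## Robot

A 7-joint arm with a two-finger parallel gripper is mounted at the origin on a cart in front of the work surface, level with it; the furniture and walls round the work are solid. World frame = base frame: x ahead of the robot, y to its left, z up, the work surface at z = 0. Lengths are in m, angles in rad, forces in N, time in s.
With the tool pointing down it reaches from about 0.425 to 0.8 m from the base axis. Payload 8.3 kg.
Tool frame: the origin (TCP) lies at the very end of the fingers, on their centre line; the grasp point (between the pads) lies 19 mm behind it; y points along the fingers, x is the direction in which the jaws open and shut, and the axes are right-handed (so a half turn about y gives the same grasp; the last joint's range is limited). The gripper opens to 85 mm and grips with 20 to 120 N. Pads are 22 mm wide; open, the fingers measure 114 mm over their backs; the gripper's body (76 mm by 85 mm) begins 54 mm behind the grasp point. The pads swing forward as they close: fully open they stand 13 mm farther back than shut.
Start: joints at [-1.192, 0.383, 0.016, 1.37, -0.006, 1.388, -0.046], TCP at [0.267, 0.565, 0.231] pointing down, gripper open.
Joint ranges: [-2.95, 2.95], [-0.25, 2.06], [-1.52, 1.56], [0.18, 2.33], [-1.44, 4.58], [0.02, 2.06], [-3.01, 3.01]. Speed limits (rad/s): [2.39, 2.39, 3.01, 3.01, 3.14, 3.14, 3.14].

## Interface

Orientations are given as a 3x3 rotation matrix whose columns are the frame's x, y, z axes.
In Python, from rig import * gives the robot as it stands. The module is installed in compiled form; this text tells all that it offers.
- The arm moves only by the tool carry_out, never from a script. Its argument "commands" is a list of rows, each a list of 7 numbers: the turn, a rotation vector about the tool's x, y, z in degrees, then the shift along the tool's x, y, z in m, then the opening in per cent of the stroke, from 0 (shut) to 100 (fully open). In form: [[wx, wy, wz, dx, dy, dz, gripper], ...]. A call has 1 to 20 rows; each row shifts and turns the pose as measured when the row begins, along the tool's axes as they then stand; what a row does not reach is not made up. A row lasts 1/8 s, in which the tool goes at most 62.5 mm and 10.7 degrees, less where a joint would pass 70% of its speed; a pose out of reach is approached as far as the arm can. A call with a gripper value outside its range is refused whole. The fingers move at their own pace and stop on an object; "grip_force" is the grip in N (left out, the last holds). Time passes only in rows, so rows that do not move let the fingers close. It gives the time, the measured TCP pose, the force and the opening at its end, in the units of the state.
- read_state(): the state, without advancing time (a new reading comes with each control period).
- grab_frame(name): name is "scene" or "top" or "wrist"; returns a dict with "pixels" (400x640x3 uint8, red, green, blue), "camera_matrix" (3x3 intrinsics, pixels), "position" and "rotation" of the camera in the world; the wrist camera has in their place "hand_eye" (4x4, takes a point from camera to tool coordinates, whose origin is the TCP and whose axes are the tool frame's). Camera axes: x right, y up, looking along -z (the intrinsics and any distortion apply to the point x, -y, -z); pixel columns grow to the right and rows downward; lengths in m; the calibration is good to about 2 mm. A picture is of the moment at which its call begins: read the wrist's pose just before it. There is no depth.
- job_done(): hands the job in, once; it reports no verdict.
Trained networks look in a picture, given as the dict that the camera call returned (one of the last four; its "shot" number tells which), for a name from the list of things; names that differ only in an ending like _2 or _b are one class to them, and where a whole thing is asked for, a point or a joint stands for the part that bears it (a point fixed in the world has none). Each returns a list of dicts, best first, with "score" (0 to 1); they miss things now and then, are a little off and sometimes report something else, mostly with a low value. They report only what shows in the picture. A call takes as long as a camera call. They do not tell look-alikes from the thing itself.
- silhouettes(picture, target): "pixels" (400x640 bool, what is visible of it) and "location" ([column, row] in pixels, amid what is visible of it).
The state is a dict: "time_s": time; "joints": joint angles; "qd": joint speeds; "joint_efforts": joint torques, N m; "tool_pos": TCP position; "tool_rot": TCP orientation; "force": force on the tool from outside, world axes, zero at the start; "torque": the same for the moment, N m; "width": finger opening in m.
Only numpy, scipy, OpenCV 4.12 (cv2) and the standard library are available. Lean on these libraries where they do the work, as an engineer would, in place of code of your own. Each camera call takes 0.05 s, during which the arm holds its last target.

## Task

The aluminium locating block sits fast in the blue nest, its shoulders caught under the brass lips of two stiff sliding jaws, so a straight pull only jams it. Take it by the neck above the jaws and rock it towards one jaw and then the other until both jaws have been pushed back and it comes free, without the gripper touching the nest or its jaws and without disturbing the other things on the bench. Lift it upright and finish still holding it, still and just clear: straight above its pocket with its foot two to three centimetres above the tops of the jaws.

Things in the scene. Friction and masses are not known exactly. Their poses are not given: they have to be found in the camera images.
- nest: Blue base plate fixed to the bench, 64 (x) x 130 (y) x 20 mm, with a jaw on each side of the pocket in its middle. Origin: centre of its underside; z up, y along the line on which the two jaws slide apart. The pocket is 24 (x) x 17 (y) mm and 10 mm deep, its floor 10 mm above the origin.
- nest_mouth (a point): Point straight above the middle of the pocket, level with the jaw tops: 59 mm above the nest's origin, 49 mm above the pocket floor. Axes as the nest.
- jaw_left (a joint): Slide of the jaw on the nest's +y side: metres pushed outwards, 0 to 0.006 (end stop), near 0 at the start. Stiff (10 N), stays where pushed. Grey upright, 28 mm in x, with a brass lip 6 mm thick at its top, 3 mm above the block's shoulder; the lip's inner edge is 10.7 mm from the pocket's middle at 0. The shoulder (14 mm out) passes when the joint is over 0.0035, better 0.0045.
- jaw_right (a joint): The same for the jaw on the nest's -y side: metres pushed outwards (-y of the nest), 0 to 0.006.
- jaw_left_lip (a point): Top inner edge of the left jaw's brass lip, middle of its width; moves with the jaw.
- jaw_right_lip (a point): Top inner edge of the right jaw's brass lip, middle of its width; moves with the jaw.
- locating_block: Loose aluminium block, 105 mm tall, 0.16 kg. Origin: centre of its underside, z up it; axes as the nest's at the start. From the bottom: foot 22 (x) x 14 (y) mm to 12 mm, standing on the pocket floor; body 24 x 28 to 40 mm, its top edges the shoulders; neck 24 x 20 to 105 mm. Rocks about its foot's y edges: leaning 0.13 rad to a jaw pushes it back about 5 mm.
- block_grip (a point): Centre of the block's free neck, 80 mm above its underside and 31 mm above the jaw tops: the place to grip it, on the two faces that look along the block's x, 24 mm apart. Axes as the block.
- block_foot (a point): Centre of the underside of the block's foot. Axes as the block.
- oil_can: Bystander: white plastic oil bottle with red spout, 45 mm across, 116 mm tall; origin under its centre.
- tape_roll: Bystander: roll of blue tape lying flat, 105 mm across, 24 mm high; origin under its centre.
- steel_block: Bystander: grey steel block 40 x 60 x 32 mm; origin under its centre.
- purple_lid: Bystander: round purple lid lying flat, 100 mm across, 10 mm high; origin under its centre.
There are look-alikes about, which are no part of the job. Leave any turquoise look-alike of the locating_block alone.

How it is judged:
By the outcome, as a careful person would: the job done as asked, in the order asked, and still so for the second after the job is handed in, while the arm keeps its last pose, push and grip.
It also fails if it takes over 48 s, if anything falls off the work surface, if the arm or the gripper's body presses on something with over 40 N, if the wrist force passes 120 N, or if a joint passes its speed limit or range.

## Working session

There is one attempt and no reset: what is moved stays moved. The work goes in short steps, Python scripts to look and compute and a tool call to move; the robot and the scene stay as the last step left them, time stands still between calls to the robot, and variables do not carry over. Pictures are saved under pics/ and viewed, and the job is handed in when it is done.

Besides the shell and the picture viewer there is one more tool, called after "Emit:" by a JSON object that holds its "api" and its "payload". carry_out: Moves the arm, as the interface text tells. Its arguments: {"type":"object","properties":{"commands":{"type":"array","items":{"type":"array","items":{"type":"number"}}},"grip_force":{"type":"number"}},"required":["commands"]}

```bash
mkdir -p pics; ls; python3 - <<'E'
from rig import *
import cv2,numpy as np
s=read_state(); print({k:np.round(v,3).tolist() for k,v in s.items()})
for n in ["scene","top"]:
    p=grab_frame(n); cv2.imwrite(f"pics/{n}0.png",p["pixels"][:,:,::-1])
    print(n,np.round(p["camera_matrix"],1).tolist(),np.round(p["position"],4).tolist(),np.round(p["rotation"],4).tolist(),[k for k in p])
    for t in ["nest","locating_block","jaw_left","jaw_right","oil_can","tape_roll","steel_block","purple_lid"]:
        print(t,[(round(d["score"],2),np.round(d["location"],1).tolist(),int(d["pixels"].sum())) for d in silhouettes(p,t)])
E
```

```text
pics
{'time_s': 0.0, 'joints': [-1.192, 0.384, 0.016, 1.371, -0.006, 1.388, -0.047], 'qd': [-0.001, -0.001, -0.002, 0.002, -0.0, -0.0, 0.001], 'joint_efforts': [0.001, -62.76, 0.845, -37.183, 0.017, 0.015, 0.0], 'tool_pos': [0.267, 0.565, 0.23], 'tool_rot': [[0.428, -0.001, -0.904], [0.904, -0.002, 0.428], [-0.002, -1.0, -0.0]], 'force': [0.415, -0.118, -0.152], 'torque': [0.002, 0.041, -0.007], 'width': 0.085}
scene [[478.6, 0.0, 318.5], [0.0, 478.6, 197.2], [0.0, 0.0, 1.0]] [-0.4168, 1.2022, 0.8064] [[-0.8216, 0.2346, -0.5196], [-0.57, -0.3529, 0.742], [-0.0093, 0.9058, 0.4236]] ['pixels', 'camera_matrix', 'position', 'rotation', 'shot']
nest [(0.75, [331.6, 211.7], 419)]
locating_block [(0.61, [345.0, 212.8], 216), (0.5, [334.0, 189.3], 97)]
jaw_left [(0.49, [330.7, 204.1], 78)]
jaw_right []
oil_can [(0.79, [263.1, 261.0], 437)]
tape_roll [(0.9, [361.7, 192.9], 398)]
steel_block [(0.81, [237.9, 280.5], 409)]
purple_lid [(0.63, [363.0, 176.1], 183)]
top [[457.2, 0.0, 316.8], [0.0, 457.2, 198.5], [0.0, 0.0, 1.0]] [0.2779, -0.0243, 1.5849] [[0.0262, 0.9937, -0.1088], [-0.9994, 0.0285, 0.0199], [0.0228, 0.1082, 0.9939]] ['pixels', 'camera_matrix', 'position', 'rotation', 'shot']
nest [(0.64, [337.4, 194.5], 627)]
locating_block [(0.43, [339.9, 196.3], 70)]
jaw_left []
jaw_right []
oil_can [(0.71, [210.8, 206.2], 158)]
tape_roll [(0.96, [394.2, 199.8], 392)]
steel_block [(0.68, [180.4, 199.0], 216), (0.22, [341.2, 193.9], 71)]
purple_lid [(0.86, [441.7, 180.5], 612)]
```

```bash
python3 - <<'E'
import cv2
a=cv2.imread("pics/scene0.png")
cv2.imwrite("pics/s0c.png",cv2.resize(a[140:320,200:440],None,fx=3.3,fy=3.3,interpolation=cv2.INTER_CUBIC))
b=cv2.imread("pics/top0.png")
cv2.imwrite("pics/t0c.png",cv2.resize(b[110:290,150:490],None,fx=2.3,fy=2.3,interpolation=cv2.INTER_CUBIC))
E
```

```text
(no output)
```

View pics/scene0.png

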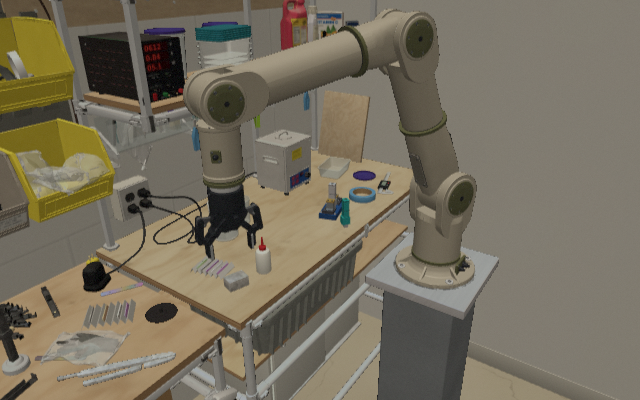

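View pics/s0c.png

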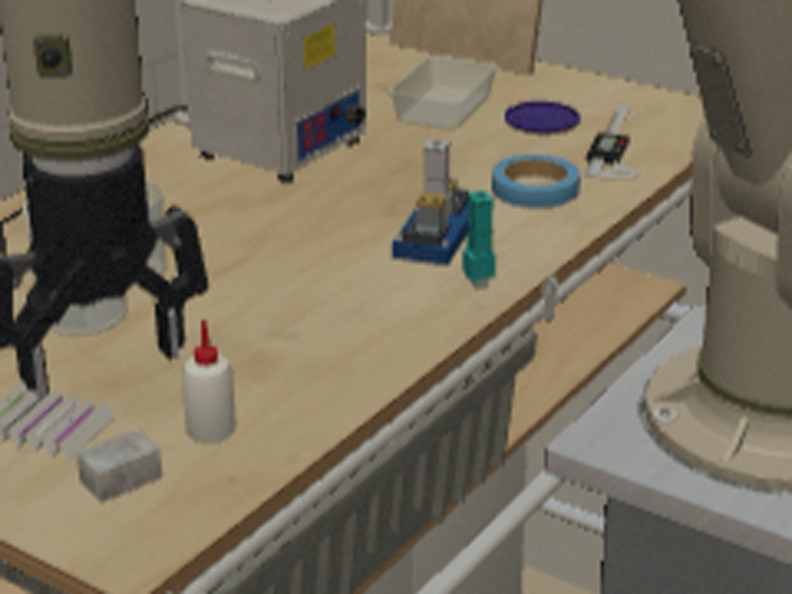

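View pics/top0.png

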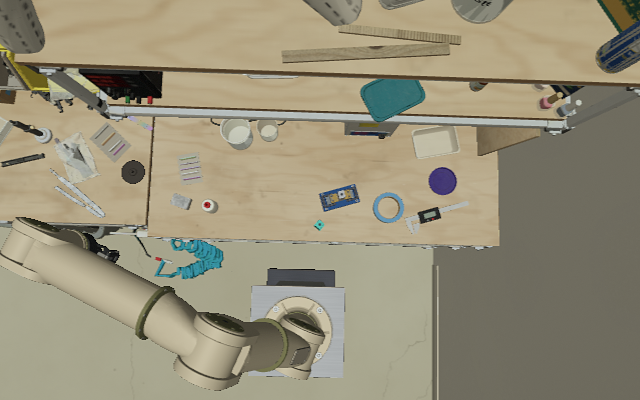

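View pics/t0c.png

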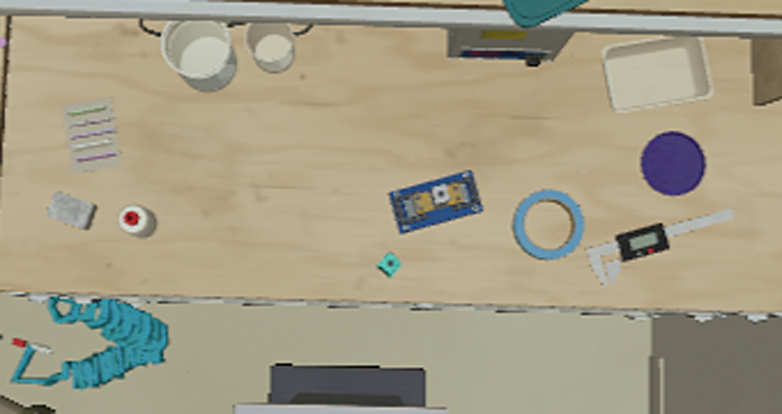

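The aluminium block stands in the blue nest at scene (334,189) and top (340,195). The only look-alike is turquoise, at scene (345,213) and top (319,225). By the description I choose the aluminium one. Next I measure the nest pose and check a close crop.

```bash
cat > h.py <<'E'
from rig import *
import cv2,numpy as np
def ray(p,uv):
    K=np.array(p["camera_matrix"]);d=np.linalg.inv(K)@np.array([uv[0],uv[1],1.]);d=np.array([d[0],-d[1],-d[2]])
    return np.array(p["position"]),np.array(p["rotation"])@d
def atz(p,uv,z):
    o,d=ray(p,uv); return o+d*(z-o[2])/d[2]
def proj(p,X):
    R=np.array(p["rotation"]);c=(np.asarray(X)-np.array(p["position"]))@R
    K=np.array(p["camera_matrix"]); q=np.c_[c[...,0],-c[...,1],-c[...,2]]@K.T
    return q[:,:2]/q[:,2:]
def wristcam(p,s):
    H=np.array(p["hand_eye"]);R=np.array(s["tool_rot"]);t=np.array(s["tool_pos"])
    p=dict(p);p["rotation"]=R@H[:3,:3];p["position"]=R@H[:3,3]+t
    return p
E
python3 - <<'E'
from h import *
p=grab_frame("top")
for t in ["nest","locating_block","tape_roll","purple_lid","oil_can","steel_block"]:
    for d in silhouettes(p,t)[:1]:
        m=d["pixels"].astype(np.uint8)
        r=cv2.minAreaRect(cv2.findNonZero(m)); b=cv2.boxPoints(r)
        z={"nest":.02,"locating_block":.115}.get(t,0.02)
        print(t,np.round(r[0],1),np.round(r[1],1),np.round([atz(p,q,z)[:2] for q in b],3).tolist(),np.round(atz(p,r[0],z),3), np.round(atz(p,d["location"],z),3))
print("turq",atz(p,(319.5,225),.1), "shelf edge", atz(p,(340,112),1.0),"bench front",atz(p,(320,240),0),atz(p,(450,245),0))
x=p["pixels"][170:220,310:370,::-1]
cv2.imwrite("pics/t1.png",cv2.resize(x,None,fx=12,fy=12,interpolation=cv2.INTER_CUBIC))
p=grab_frame("scene")
x=p["pixels"][170:235,305:365,::-1]
cv2.imwrite("pics/s1.png",cv2.resize(x,None,fx=9,fy=9,interpolation=cv2.INTER_CUBIC))
E
```

```text
nest [338.5 197.4] [18.8 37.8] [[0.467, -0.058], [0.506, -0.184], [0.443, -0.202], [0.405, -0.077]] [ 0.455 -0.13   0.02 ] [ 0.453 -0.132  0.02 ]
locating_block [318.8 224.8] [7.8 8.5] [[0.353, -0.044], [0.373, -0.062], [0.355, -0.081], [0.336, -0.062]] [ 0.354 -0.062  0.115] [ 0.352 -0.066  0.115]
tape_roll [387.5 207. ] [30. 29.] [[0.477, -0.249], [0.48, -0.35], [0.376, -0.351], [0.373, -0.251]] [ 0.427 -0.3    0.02 ] [ 0.463 -0.285  0.02 ]
purple_lid [441.3 180.8] [26.9 26.2] [[0.523, -0.421], [0.59, -0.486], [0.525, -0.553], [0.458, -0.488]] [ 0.524 -0.487  0.02 ] [ 0.525 -0.491  0.02 ]
oil_can [209.1 205.8] [16.1 13. ] [[0.405, 0.346], [0.445, 0.328], [0.422, 0.278], [0.382, 0.296]] [0.413 0.312 0.02 ] [0.423 0.309 0.02 ]
steel_block [180.5 201.2] [20.  11.8] [[0.416, 0.448], [0.455, 0.439], [0.437, 0.372], [0.398, 0.382]] [0.427 0.41  0.02 ] [0.427 0.414 0.02 ]
turq [ 0.35405442 -0.06487266  0.1       ] shelf edge [ 0.45720495 -0.06346458  1.        ] bench front [ 0.30745101 -0.0706561   0.        ] [ 0.30217631 -0.52262116  0.        ]
```

View pics/t1.png

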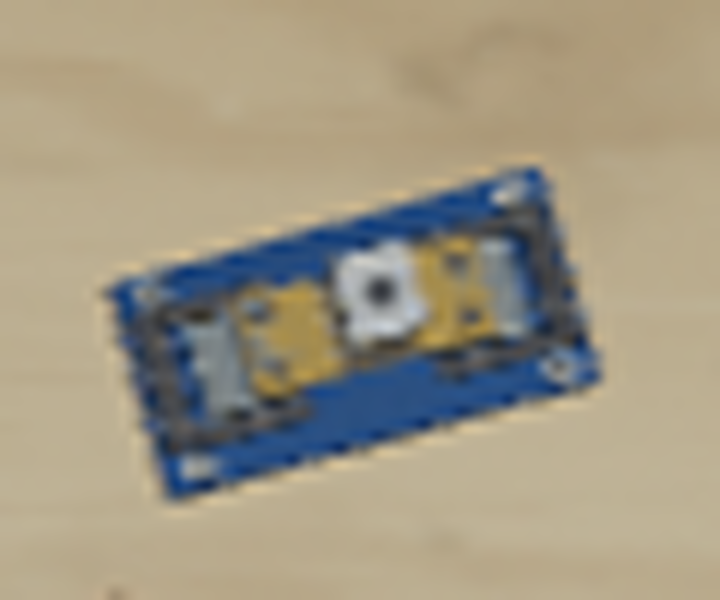

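View pics/s1.png

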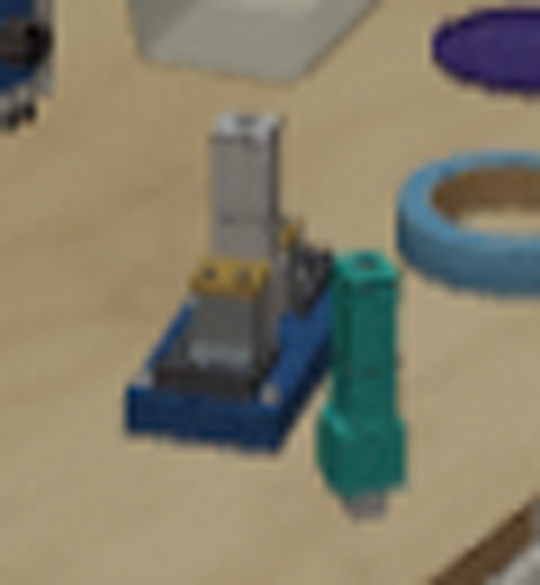

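The crop confirms the choice: the aluminium neck stands between the brass lips. The turquoise one stands loose on the bench beside the nest. Next I work out the nest pose, the shelf clearance and the move.

```bash
python3 - <<'E'
from h import *
p=grab_frame("top");
c=np.array([(108,290),(540,168),(603,378),(170,500)])/12+[310,170]-.46
q=np.array([atz(p,u,.02)[:2] for u in c]);print(q.round(4),q.mean(0).round(4))
for a,b in ((0,1),(3,2)):
    d=q[a]-q[b];print(np.linalg.norm(d),np.degrees(np.arctan2(d[1],d[0]))-90)
b=np.array([380,292])/12+[310,170]-.46; print("blocktop",atz(p,b,.115).round(4))
s=grab_frame("scene")
for uv in ((340,117),(420,118),(130,107)):
  for z in (.3,.5,.6,.7,.8,.9,1.):
    X=atz(p,uv,z);print(uv,z,X.round(3),proj(s,X[None]).round(0))
E
```

```text
[[ 0.4659 -0.061 ]
 [ 0.505  -0.1847]
 [ 0.4446 -0.2039]
 [ 0.4059 -0.0803]] [ 0.4553 -0.1325]
0.12976619938581122 17.514421662246832
0.1295373002797447 17.361392864044888
blocktop [ 0.4561 -0.1323  0.115 ]
(340, 117) 0.3 [ 0.657 -0.111  0.3  ] [[283. 127.]]
(340, 117) 0.5 [ 0.598 -0.097  0.5  ] [[292.  73.]]
(340, 117) 0.6 [ 0.568 -0.09   0.6  ] [[297.  44.]]
(340, 117) 0.7 [ 0.539 -0.084  0.7  ] [[302.  11.]]
(340, 117) 0.8 [ 0.509 -0.077  0.8  ] [[308. -24.]]
(340, 117) 0.9 [ 0.48 -0.07  0.9 ] [[314. -63.]]
(340, 117) 1.0 [ 0.45  -0.064  1.   ] [[ 321. -105.]]
(420, 118) 0.3 [ 0.662 -0.343  0.3  ] [[318. 113.]]
(420, 118) 0.5 [ 0.602 -0.293  0.5  ] [[323.  65.]]
(420, 118) 0.6 [ 0.572 -0.268  0.6  ] [[326.  38.]]
(420, 118) 0.7 [ 0.542 -0.244  0.7  ] [[330.   8.]]
(420, 118) 0.8 [ 0.512 -0.219  0.8  ] [[333. -25.]]
(420, 118) 0.9 [ 0.482 -0.194  0.9  ] [[337. -61.]]
(420, 118) 1.0 [ 0.453 -0.169  1.   ] [[ 341. -101.]]
(130, 107) 0.3 [0.667 0.492 0.3  ] [[142. 180.]]
(130, 107) 0.5 [0.606 0.412 0.5  ] [[170. 105.]]
(130, 107) 0.6 [0.576 0.371 0.6  ] [[185.  64.]]
(130, 107) 0.7 [0.546 0.331 0.7  ] [[201.  22.]]
(130, 107) 0.8 [0.515 0.291 0.8  ] [[217. -23.]]
(130, 107) 0.9 [0.485 0.251 0.9  ] [[234. -69.]]
(130, 107) 1.0 [0.455 0.211 1.   ] [[ 252. -118.]]
```

```bash
python3 - <<'E'
import cv2
a=cv2.imread("pics/scene0.png")
cv2.imwrite("pics/s0d.png",cv2.resize(a[0:200,60:360],None,fx=2.6,fy=2.6,interpolation=cv2.INTER_CUBIC))
E
```

```text
(no output)
```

View pics/s0d.png

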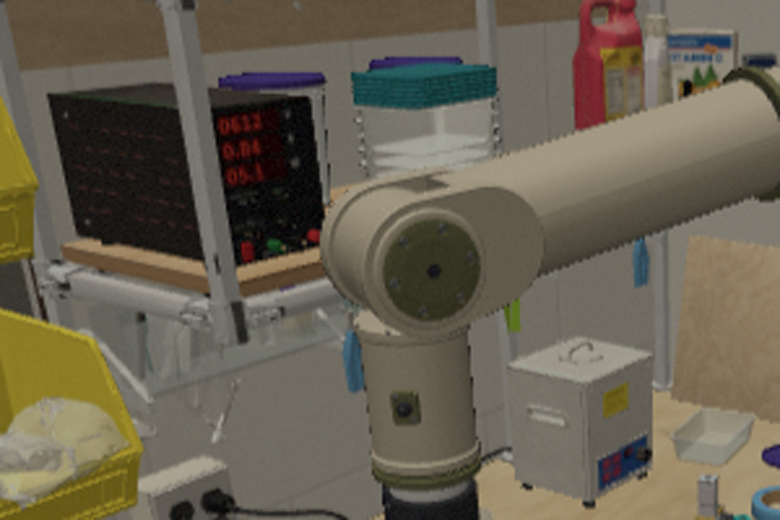

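```bash
cat >> h.py <<'E'
def rows(wps,grip,step=.055):
    """wps: (x,y,z,yawdeg of tool x) tool pointing down; prints rows"""
    s=read_state();R=np.array(s["tool_rot"]);p=np.array(s["tool_pos"]);a=np.degrees(np.arctan2(R[1,0],R[0,0]))
    out=[]
    for x,y,z,b in wps:
        n=int(np.ceil(max(np.linalg.norm(np.array([x,y,z])-p)/step,abs(b-a)/9,1)))
        dp=(np.array([x,y,z])-p)/n;da=(b-a)/n
        for i in range(n):
            c,s_=np.cos(np.radians(a)),np.sin(np.radians(a))
            l=[c*dp[0]+s_*dp[1],-dp[2],-(-s_*dp[0]+c*dp[1])]  # tool x, y(down), z = x cross y
            out.append([0,round(-da,1),0]+[round(v,4) for v in l]+[grip]);a+=da
        p=np.array([x,y,z])
    print(len(out),out)
E
python3 - <<'E'
from h import *
R=np.array(read_state()["tool_rot"]);print(R.round(3))
rows([(.34,.33,.235,50),(.45,.05,.235,30),(.4553,-.1325,.235,17.4)],100)
E
```

```text
[[ 0.428 -0.    -0.904]
 [ 0.904 -0.     0.428]
 [-0.    -1.     0.   ]]
15 [[0, np.float64(2.9), 0, np.float64(-0.0363), np.float64(-0.0007), np.float64(0.0333), 100], [0, np.float64(2.9), 0, np.float64(-0.0345), np.float64(-0.0007), np.float64(0.0351), 100], [0, np.float64(2.9), 0, np.float64(-0.0327), np.float64(-0.0007), np.float64(0.0368), 100], [0, np.float64(2.9), 0, np.float64(-0.0307), np.float64(-0.0007), np.float64(0.0384), 100], [0, np.float64(2.9), 0, np.float64(-0.0287), np.float64(-0.0007), np.float64(0.04), 100], [0, np.float64(3.3), 0, np.float64(-0.024), np.float64(-0.0), np.float64(0.044), 100], [0, np.float64(3.3), 0, np.float64(-0.0214), np.float64(-0.0), np.float64(0.0454), 100], [0, np.float64(3.3), 0, np.float64(-0.0187), np.float64(-0.0), np.float64(0.0465), 100], [0, np.float64(3.3), 0, np.float64(-0.016), np.float64(-0.0), np.float64(0.0475), 100], [0, np.float64(3.3), 0, np.float64(-0.0132), np.float64(-0.0), np.float64(0.0484), 100], [0, np.float64(3.3), 0, np.float64(-0.0103), np.float64(-0.0), np.float64(0.0491), 100], [0, np.float64(3.1), 0, np.float64(-0.0217), np.float64(-0.0), np.float64(0.0402), 100], [0, np.float64(3.1), 0, np.float64(-0.0194), np.float64(-0.0), np.float64(0.0413), 100], [0, np.float64(3.1), 0, np.float64(-0.0171), np.float64(-0.0), np.float64(0.0423), 100], [0, np.float64(3.1), 0, np.float64(-0.0148), np.float64(-0.0), np.float64(0.0432), 100]]
```

Emit:
{"api": "carry_out", "payload": {"commands": [[0,2.9,0,-0.036,-0.001,-0.033,100],[0,2.9,0,-0.034,-0.001,-0.035,100],[0,2.9,0,-0.033,-0.001,-0.037,100],[0,2.9,0,-0.031,-0.001,-0.038,100],[0,2.9,0,-0.029,-0.001,-0.04,100]]}}

```text
time_s: 2.02
tool_pos: [0.339, 0.327, 0.2351]
tool_rot: [[0.641, -0.001, -0.768], [0.768, 0.001, 0.641], [-0.0, -1.0, 0.001]]
force: [1.4, 0.8, 0.1]
width: 0.0857
```

```bash
sed -i 's/-(-s_\*dp\[0\]+c\*dp\[1\])\]/-s_*dp[0]+c*dp[1]]/; s/round(v,4)/float(round(v,4))/; s/round(-da,1)/float(round(-da,1))/' h.py
python3 - <<'E'
from h import *
s=read_state();print(s["tool_pos"],s["tool_rot"],s["time_s"])
rows([(.45,.05,.235,30),(.4553,-.1325,.235,17.4)],100)
E
```

```text
[0.33903818 0.3269863  0.23512156] [[ 6.40880821e-01 -1.11564175e-03 -7.67639582e-01]
 [ 7.67640393e-01  9.28533595e-04  6.40880148e-01]
 [-2.21351013e-06 -9.99998947e-01  1.45149105e-03]] 2.025
10 [[0, 3.4, 0, -0.0236, 0.0, -0.0438, 100], [0, 3.4, 0, -0.021, 0.0, -0.0451, 100], [0, 3.4, 0, -0.0183, 0.0, -0.0462, 100], [0, 3.4, 0, -0.0156, 0.0, -0.0472, 100], [0, 3.4, 0, -0.0128, 0.0, -0.0481, 100], [0, 3.4, 0, -0.0099, 0.0, -0.0487, 100], [0, 3.1, 0, -0.0217, -0.0, -0.0402, 100], [0, 3.1, 0, -0.0194, -0.0, -0.0413, 100], [0, 3.1, 0, -0.0171, -0.0, -0.0423, 100], [0, 3.1, 0, -0.0148, -0.0, -0.0432, 100]]
```

Emit:
{"api": "carry_out", "payload": {"commands": [[0,3.4,0,-0.024,0.0,-0.044,100],[0,3.4,0,-0.021,0.0,-0.045,100],[0,3.4,0,-0.018,0.0,-0.046,100],[0,3.4,0,-0.016,0.0,-0.047,100],[0,3.4,0,-0.013,0.0,-0.048,100],[0,3.4,0,-0.01,0.0,-0.049,100],[0,3.1,0,-0.022,0.0,-0.04,100],[0,3.1,0,-0.019,0.0,-0.041,100],[0,3.1,0,-0.017,0.0,-0.042,100],[0,3.1,0,-0.015,0.0,-0.043,100],[0,0,0,0,0,0,100]]}}

```text
time_s: 3.4
tool_pos: [0.4513, -0.1529, 0.237]
tool_rot: [[0.962, 0.008, -0.273], [0.273, 0.005, 0.962], [0.009, -1.0, 0.003]]
force: [-0.1, -0.2, -0.8]
width: 0.0854
```

```bash
python3 - <<'E'
from h import *
s=read_state();print(np.round(s["tool_pos"],4),np.degrees(np.arctan2(s["tool_rot"][1][0],s["tool_rot"][0][0])))
p=wristcam(grab_frame("wrist"),s);cv2.imwrite("pics/w1.png",p["pixels"][:,:,::-1])
print(p["position"].round(3),p["rotation"].round(3))
c,n=np.cos(np.radians(17.44)),np.sin(np.radians(17.44))
N=np.array([.4553,-.1325,0]);M=np.array([[c,-n,0],[n,c,0],[0,0,1]])
im=p["pixels"][:,:,::-1].copy()
pts=[(x,y,.02) for x,y in((.032,.065),(.032,-.065),(-.032,-.065),(-.032,.065))]+[(x,y,.115) for x,y in((.012,.010),(.012,-.010),(-.012,-.010),(-.012,.010))]
for u in proj(p,np.array(pts)@M.T+N): print(u.round(1)); cv2.circle(im,tuple(int(round(v)) for v in u),3,(0,0,255),1)
cv2.imwrite("pics/w1o.png",im)
E
```

```text
[ 0.4513 -0.1529  0.237 ] 15.816048599252817
[ 0.431 -0.09   0.38 ] [[ 0.962 -0.261 -0.079]
 [ 0.272  0.929  0.249]
 [ 0.008 -0.261  0.965]]
[358.1  86.1]
[358.  208.5]
[300.7 210.2]
[295.1  88. ]
[346.9 153.8]
[347.1 178.7]
[317.1 179.6]
[316.4 154.7]
```

View pics/w1o.png

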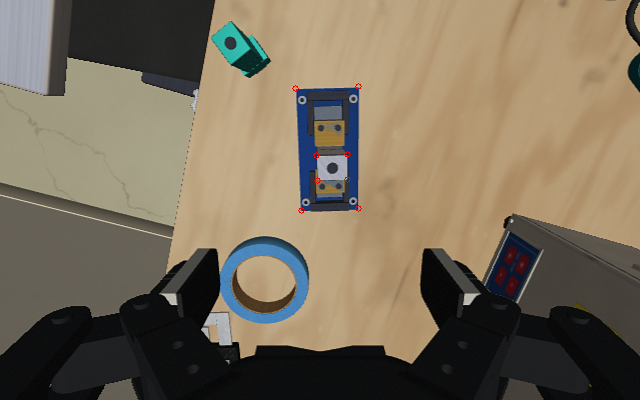

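The wrist view shows the nest from (297,88) to (359,210), and the block top centre at about (332,168). My predicted corners land on it. I take a finer crop for the offset.

```bash
python3 - <<'E'
import cv2
a=cv2.imread("pics/w1o.png")
cv2.imwrite("pics/w1c.png",cv2.resize(a[75:225,270:390],None,fx=4,fy=4,interpolation=cv2.INTER_CUBIC))
E
python3 - <<'E'
from h import *
rows([(.4553,-.1325,.17,17.4)],100)
E
```

```text
2 [[0, -0.7, 0, 0.0042, 0.0334, 0.0083, 100], [0, -0.7, 0, 0.0043, 0.0334, 0.0082, 100]]
```

View pics/w1c.png

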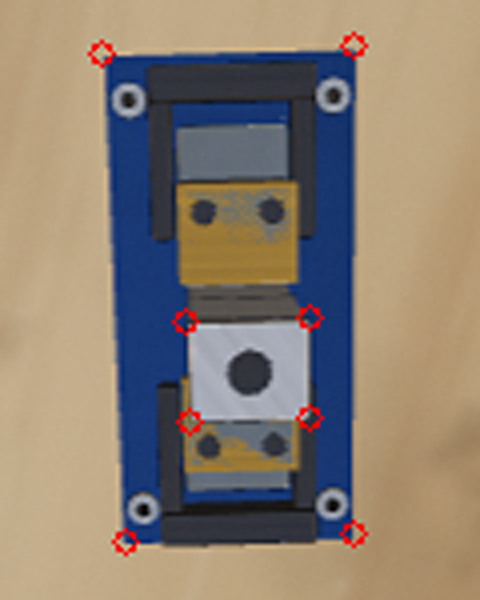

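Emit:
{"api": "carry_out", "payload": {"commands": [[-0.1,-0.8,0.2,0.0042,0.033,0.0083,100],[-0.1,-0.7,0.3,0.0043,0.033,0.0082,100],[0,0,0,0,0,0,100]]}}

```text
time_s: 3.82
tool_pos: [0.4568, -0.128, 0.1701]
tool_rot: [[0.952, 0.002, -0.307], [0.307, 0.002, 0.952], [0.002, -1.0, 0.001]]
force: [-0.7, -0.1, -0.4]
width: 0.0854
```

```bash
cat > err.py <<'E'
from h import *
import sys
from scipy.spatial.transform import Rotation as Ro
def err(x,y,z,yaw=17.44,tilt=0):
    """correction in tool axes to reach tool-down pose at yaw; tilt deg about nest x"""
    s=read_state();R=np.array(s["tool_rot"]);p=np.array(s["tool_pos"])
    a=np.radians(yaw);c,n=np.cos(a),np.sin(a)
    T=np.array([[c,0,-n],[n,0,c],[0,-1,0]])
    T=Ro.from_rotvec(np.radians(tilt)*np.array([c,n,0])).as_matrix()@T
    print("t",s["time_s"],"pos",p.round(4),"F",np.round(s["force"],1),"T",np.round(s["torque"],2),"w",round(s["width"],4))
    print("turn",np.degrees(Ro.from_matrix(R.T@T).as_rotvec()).round(2),"shift",(R.T@(np.array([x,y,z])-p)).round(4))
if __name__=="__main__": err(*map(float,sys.argv[1:]))
E
python3 err.py .4554 -.1328 .076
```

```text
t 3.825 pos [ 0.4568 -0.128   0.1701] F [-0.7 -0.1 -0.4] T [-0.02  0.04 -0.06] w 0.0854
turn [-0.06  0.46  0.13] shift [-0.003   0.0941 -0.0043]
```

Emit:
{"api": "carry_out", "payload": {"commands": [[0,0.4,0.1,-0.003,0.01,-0.0043,100],[0,0,0,0,0,0,100],[0,0,0,0,0.02,0,100],[0,0,0,0,0.02,0,100],[0,0,0,0,0.01,0,100],[0,0,0,0,0,0,100]]}}

```text
time_s: 4.58
tool_pos: [0.4591, -0.1344, 0.1141]
tool_rot: [[0.954, 0.009, -0.3], [0.3, 0.001, 0.954], [0.009, -1.0, -0.002]]
force: [-0.0, 0.3, -0.0]
width: 0.0851
```

```bash
python3 err.py .4554 -.1328 .076
```

```text
t 4.575 pos [ 0.4591 -0.1344  0.1141] F [-0.   0.3 -0. ] T [-0.02  0.01  0.  ] w 0.0851
turn [ 0.1  -0.01  0.53] shift [-0.0034  0.0381  0.0027]
```

Emit:
{"api": "carry_out", "payload": {"commands": [[0.1,0,0.5,-0.0034,0.012,0.0027,100],[0,0,0,0,0.012,0,100],[0,0,0,0,0.01,0,100],[0,0,0,0,0,0,100],[0,0,0,0,0,0,100]]}}

```text
time_s: 5.2
tool_pos: [0.4557, -0.1329, 0.079]
tool_rot: [[0.954, 0.002, -0.3], [0.3, -0.0, 0.954], [0.002, -1.0, -0.001]]
force: [-0.5, -1.0, -0.2]
width: 0.0856
```

```bash
python3 err.py .4554 -.1328 .076
```

```text
t 5.2 pos [ 0.4557 -0.1329  0.079 ] F [-0.5 -1.  -0.2] T [-0.    0.09  0.04] w 0.0856
turn [ 0.03 -0.    0.09] shift [-0.0003  0.003   0.0002]
```

Emit:
{"api": "carry_out", "payload": {"commands": [[0,0,0.1,0,0.003,0,100],[0,0,0,0,0,0,100]]}}

```text
time_s: 5.45
tool_pos: [0.4561, -0.133, 0.0762]
tool_rot: [[0.954, 0.001, -0.3], [0.3, -0.001, 0.954], [0.0, -1.0, -0.001]]
force: [-0.3, 0.0, -0.2]
width: 0.0855
```

```bash
python3 err.py .4554 -.1328 .076; python3 - <<'E'
from h import *
a=grab_frame("wrist")["pixels"][:,:,::-1]; cv2.imwrite("pics/w2.png",a)
b=grab_frame("scene")["pixels"][140:240,270:400,::-1]; cv2.imwrite("pics/s2.png",cv2.resize(b,None,fx=5,fy=5,interpolation=cv2.INTER_CUBIC))
E
```

```text
t 5.45 pos [ 0.4561 -0.133   0.0762] F [-0.3  0.  -0.2] T [ 0.    0.03 -0.07] w 0.0855
turn [ 0.04 -0.    0.03] shift [-0.0006  0.0002  0.0004]
```

View pics/w2.png

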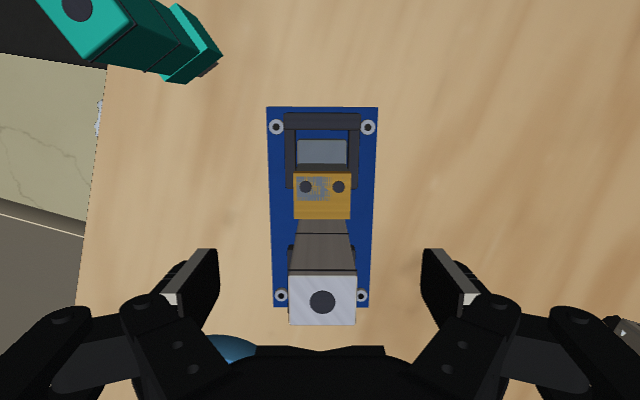

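View pics/s2.png

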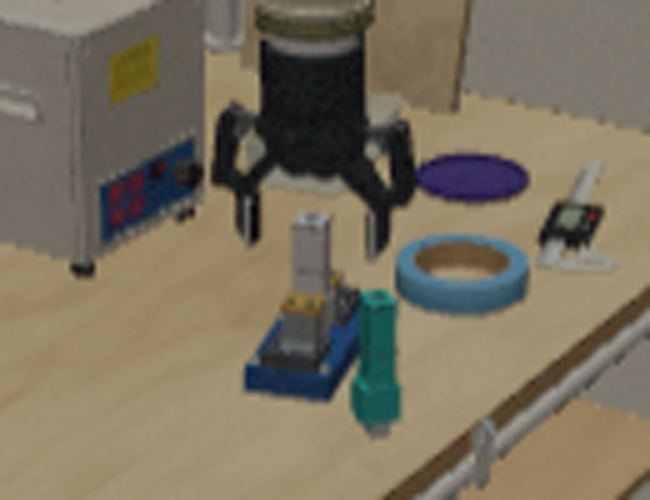

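Centred: the neck top is at (322,300) in the wrist view, between pads at 218 and 421. Closing.

Emit:
{"api": "carry_out", "payload": {"commands": [[0,0,0,-0.0006,0,0.0004,20],[0,0,0,0,0,0,20],[0,0,0,0,0,0,20],[0,0,0,0,0,0,20],[0,0,0,0,0,0,20],[0,0,0,0,0,0,20]], "grip_force": 80}}

```text
time_s: 6.3
tool_pos: [0.4556, -0.133, 0.0768]
tool_rot: [[0.954, 0.002, -0.299], [0.299, -0.0, 0.954], [0.001, -1.0, -0.001]]
force: [-0.6, 0.0, 0.3]
width: 0.0229
```

```bash
python3 err.py .4554 -.1328 .076; python3 - <<'E'
from h import *
a=grab_frame("wrist")["pixels"][:,:,::-1]; cv2.imwrite("pics/w3.png",a)
E
```

```text
t 6.3 pos [ 0.4556 -0.133   0.0768] F [-0.6  0.   0.3] T [-0.01  0.1  -0.02] w 0.0229
turn [ 0.05 -0.02  0.08] shift [-0.0001  0.0008  0.0002]
```

View pics/w3.png

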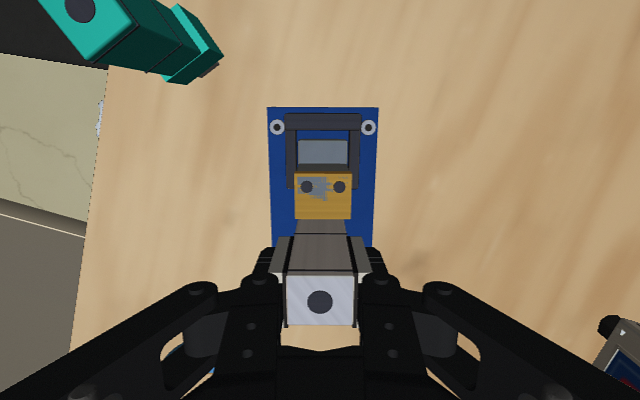

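Gripped. Now rock towards +y (tool +z): rotation about tool −x, pivoting on the foot's +y edge.

Emit:
{"api": "carry_out", "payload": {"commands": [[-1.3,0,0,0,-0.0002,0.0015,20],[-1.3,0,0,0,-0.0002,0.0015,20],[-1.3,0,0,0,-0.0002,0.0015,20],[0,0,0,0,0,0,20]]}}

```text
time_s: 6.85
tool_pos: [0.4544, -0.1299, 0.0772]
tool_rot: [[0.954, 0.024, -0.297], [0.298, -0.072, 0.952], [0.002, -0.997, -0.076]]
force: [0.1, -1.2, -0.5]
width: 0.023
```

```bash
cat > lean.py <<'E'
from err import *
# reference grasp pose, lean L deg toward +y (neg = -y): correction
def tgt(L,g=(.4556,-.133,.0768),h=.0668):
    t=np.radians(abs(L));s=np.sign(L)
    dy=s*(-.007*np.cos(t)+h*np.sin(t)+.007);dz=h*np.cos(t)+.007*np.sin(t)-h
    a=np.radians(17.44);return (g[0]-np.sin(a)*dy,g[1]+np.cos(a)*dy,g[2]+dz)
L=float(sys.argv[1]);x,y,z=tgt(L);err(x,y,z,17.44,-L)
E
python3 lean.py 7.6
```

```text
t 6.85 pos [ 0.4544 -0.1299  0.0772] F [ 0.1 -1.2 -0.5] T [-0.03  0.07 -0.01] w 0.023
turn [-3.24 -0.1   0.1 ] shift [ 0.0002 -0.0003  0.0055]
```

Emit:
{"api": "carry_out", "payload": {"commands": [[-0.8,0,0,0,0,0.002,20],[-0.8,0,0,0,-0.0001,0.002,20],[-1.2,0,0,0,-0.0001,0.002,20],[0,0,0,0,0,0,20]]}}

```text
time_s: 7.35
tool_pos: [0.4533, -0.1264, 0.0777]
tool_rot: [[0.955, 0.042, -0.293], [0.296, -0.124, 0.947], [0.004, -0.991, -0.131]]
force: [0.6, -1.8, -0.6]
width: 0.0233
```

```bash
python3 lean.py 7.6;  python3 - <<'E'
from h import *
a=grab_frame("wrist")["pixels"][:,:,::-1]; cv2.imwrite("pics/w4.png",a)
E
```

```text
t 7.35 pos [ 0.4533 -0.1264  0.0777] F [ 0.6 -1.8 -0.6] T [-0.21  0.03 -0.02] w 0.0233
turn [-0.1  -0.26  0.17] shift [0.0002 0.0003 0.002 ]
```

View pics/w4.png

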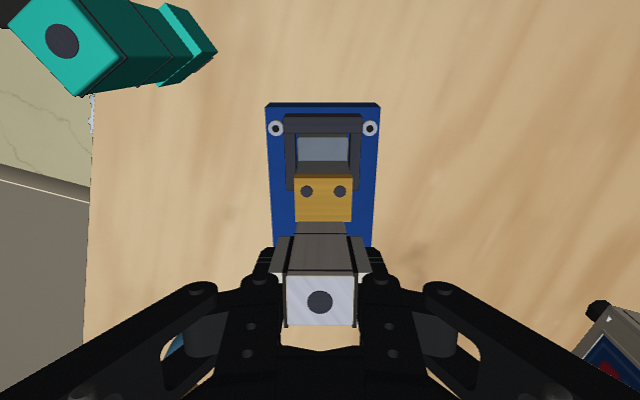

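```bash
cat > jaw.py <<'E'
from h import *
import sys
def jaw(tag):
    s=read_state();p=wristcam(grab_frame("wrist"),s);im=p["pixels"];cv2.imwrite(f"pics/{tag}.png",im[:,:,::-1])
    hsv=cv2.cvtColor(np.ascontiguousarray(im),cv2.COLOR_RGB2HSV)
    m=cv2.inRange(hsv,(15,110,80),(30,255,255)); m[:140]=0;m[260:]=0;m[:,:270]=0;m[:,375:]=0
    ys,xs=np.nonzero(m); a=np.radians(17.44);N=np.array([.4556,-.133,0])
    if len(ys)<50: print("few");return
    cols=[c for c in range(xs.min()+8,xs.max()-7) if (m[:,c]>0).sum()>5]
    bot=np.median([np.nonzero(m[:,c])[0].max() for c in cols])+.5; top=np.median([np.nonzero(m[:,c])[0].min() for c in cols])-.5
    u=np.median(cols)
    for n,v in(("inner",bot),("outer",top)):
        d=atz(p,(u,v),.059)-N; print(n,round(v,1),"y",round(1000*(-np.sin(a)*d[0]+np.cos(a)*d[1]),1),"x",round(1000*(np.cos(a)*d[0]+np.sin(a)*d[1]),1))
if __name__=="__main__": jaw(sys.argv[1])
E
python3 jaw.py w5
```

```text
inner 221.5 y 14.1 x 0.3
outer 173.5 y 39.5 x 0.3
```

```bash
python3 - <<'E'
from h import *
p=grab_frame("wrist")
s={"tool_rot":[[.954,.002,-.299],[.299,0,.954],[.001,-1,-.001]],"tool_pos":[.4556,-.133,.0768]}
q=wristcam(p,s);a=np.radians(17.44)
im=cv2.imread("pics/w3.png");hsv=cv2.cvtColor(im,cv2.COLOR_BGR2HSV)
m=cv2.inRange(hsv,(15,110,80),(30,255,255)); m[:140]=0;m[260:]=0;m[:,:270]=0;m[:,375:]=0
for c in (310,322,340):
  ys=np.nonzero(m[:,c])[0]; 
  for v in (ys.max()+.5,ys.min()-.5):
    d=atz(q,(c,v),.059)-[.4556,-.133,0];print(v,1000*(-np.sin(a)*d[0]+np.cos(a)*d[1]))
E
python3 lean.py 7.9
```

```text
218.5 11.016552001713993
171.5 34.93690238850253
218.5 11.009847686807657
171.5 34.93083492604105
218.5 10.999790793720269
171.5 34.92173336587531
t 7.5 pos [ 0.4533 -0.1265  0.0776] F [ 0.8 -2.4  1.5] T [-0.22  0.21 -0.04] w 0.0232
turn [-0.45 -0.29  0.17] shift [0.0002 0.0002 0.0024]
```

Emit:
{"api": "carry_out", "payload": {"commands": [[-0.4,0,0,0,0,0.002,20],[-0.3,0,0.1,0,0,0.0015,20],[0,0,0,0,0,0,20]]}}

```text
time_s: 7.88
tool_pos: [0.453, -0.1255, 0.0778]
tool_rot: [[0.956, 0.045, -0.289], [0.293, -0.138, 0.946], [0.003, -0.989, -0.145]]
force: [0.2, -0.7, -1.1]
width: 0.0232
```

```bash
python3 lean.py 7.9;python3 jaw.py w6
```

```text
t 7.875 pos [ 0.453  -0.1255  0.0778] F [ 0.2 -0.7 -1.1] T [-0.01  0.1   0.05] w 0.0232
turn [ 0.45 -0.44  0.11] shift [0.0002 0.0005 0.0014]
inner 221.5 y 14.8 x 0.3
outer 173.5 y 40.3 x 0.4
```

Emit:
{"api": "carry_out", "payload": {"commands": [[-0.4,0,0,0,0,0.0015,20],[0,0,0,0,0,0.001,20],[0,0,0,0,0,0,20]]}}

```text
time_s: 8.3
tool_pos: [0.4528, -0.1249, 0.0779]
tool_rot: [[0.957, 0.049, -0.287], [0.291, -0.147, 0.945], [0.004, -0.988, -0.155]]
force: [1.8, -2.9, 0.2]
width: 0.0233
```

```bash
python3 lean.py 7.9;python3 jaw.py w7
```

```text
t 8.3 pos [ 0.4528 -0.1249  0.0779] F [ 1.8 -2.9  0.2] T [-0.26 -0.03  0.03] w 0.0233
turn [ 1.01 -0.55  0.14] shift [0.0002 0.0006 0.0007]
inner 221.5 y 15.3 x 0.3
outer 173.5 y 40.9 x 0.4
```

View pics/w7.png

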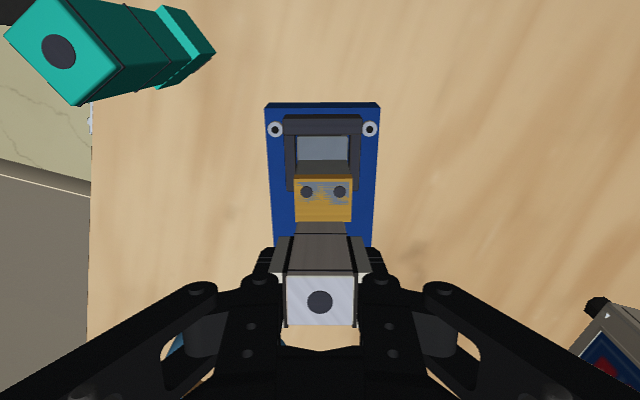

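Left jaw is back about 4.3–6 mm (mean 5). Return upright, then lean to −y.

```bash
python3 lean.py 0.001
```

```text
t 8.35 pos [ 0.4527 -0.1248  0.0778] F [ 1.5 -3.6  0.7] T [-0.76 -0.14  0.01] w 0.0233
turn [ 8.9  -0.54  0.17] shift [ 0.0003  0.0024 -0.0084]
```

Emit:
{"api": "carry_out", "payload": {"commands": [[1.5,-0.1,0,0,0.0002,-0.0014,20],[1.5,-0.1,0,0,0.0002,-0.0014,20],[1.5,-0.1,0,0,0.0002,-0.0014,20],[1.5,-0.1,0,0,0.0001,-0.0014,20],[1.5,-0.1,0,0,0.0001,-0.0014,20],[1.4,-0.1,0,0,0,-0.0014,20],[0,0,0,0,0,0,20]]}}

```text
time_s: 9.22
tool_pos: [0.455, -0.1317, 0.0768]
tool_rot: [[0.953, 0.0, -0.303], [0.303, 0.005, 0.953], [0.002, -1.0, 0.005]]
force: [0.0, -1.8, 2.3]
width: 0.0232
```

```bash
python3 lean.py 0.001;python3 lean.py -5; python3 jaw.py w8
```

```text
t 9.225 pos [ 0.455  -0.1317  0.0768] F [ 0.  -1.8  2.3] T [-0.72  0.17  0.04] w 0.0232
turn [-0.28  0.22  0.1 ] shift [ 0.0002  0.     -0.0014]
t 9.225 pos [ 0.455  -0.1317  0.0768] F [ 0.  -1.8  2.3] T [-0.72  0.17  0.04] w 0.0232
turn [4.73 0.22 0.09] shift [ 0.0002 -0.0004 -0.0073]
inner 213.5 y 15.1 x 0.4
outer 165.5 y 39.3 x 0.3
```

View pics/w8.png

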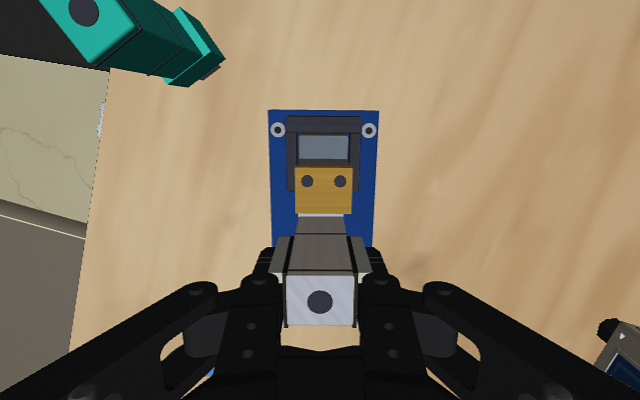

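Near-upright view gives the left jaw at about 4.2 mm, with the shoulder now visible in the gap at (322,216). Now lean to −y, slightly farther.

Emit:
{"api": "carry_out", "payload": {"commands": [[1.3,0,0,0,0,-0.0016,20],[1.3,0,0,0,-0.0001,-0.0016,20],[1.3,0,0,0,-0.0001,-0.0016,20],[1.3,0,0,0,-0.0001,-0.0016,20],[1.3,0,0,0,-0.0001,-0.0016,20],[1.3,0,0,0,-0.0001,-0.0016,20],[0,0,0,0,0,0,20]]}}

```text
time_s: 10.15
tool_pos: [0.458, -0.1404, 0.0769]
tool_rot: [[0.952, -0.044, -0.302], [0.305, 0.144, 0.941], [0.002, -0.989, 0.15]]
force: [-1.7, -2.2, 4.0]
width: 0.0229
```

```bash
python3 lean.py -9
```

```text
t 10.15 pos [ 0.458  -0.1404  0.0769] F [-1.7 -2.2  4. ] T [-0.69  0.32  0.07] w 0.0229
turn [0.35 0.33 0.05] shift [-0.0001 -0.0006 -0.0027]
```

Emit:
{"api": "carry_out", "payload": {"commands": [[0.3,0.2,0,0,-0.0003,-0.0017,20],[0.2,0,0,0,-0.0002,-0.0015,20],[0,0,0,0,0,0,20]]}}

```text
time_s: 10.52
tool_pos: [0.4584, -0.1411, 0.0769]
tool_rot: [[0.953, -0.049, -0.3], [0.304, 0.156, 0.94], [0.0, -0.987, 0.163]]
force: [-1.8, -1.4, 3.9]
width: 0.0232
```

```bash
python3 lean.py -9; python3 jaw.py w9;python3 - <<'E'
from h import *
b=grab_frame("scene")["pixels"][150:230,290:390,::-1]; cv2.imwrite("pics/s9.png",cv2.resize(b,None,fx=7,fy=7,interpolation=cv2.INTER_CUBIC))
E
```

```text
t 10.525 pos [ 0.4584 -0.1411  0.0769] F [-1.8 -1.4  3.9] T [-1.01  0.33  0.  ] w 0.0232
turn [-0.41  0.23 -0.03] shift [-0.0002 -0.0005 -0.0019]
inner 198.5 y 14.9 x 0.3
outer 151.5 y 38.5 x 0.2
```

View pics/w9.png

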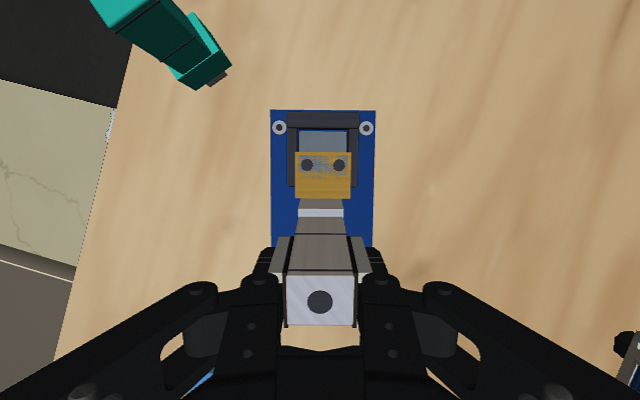

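View pics/s9.png

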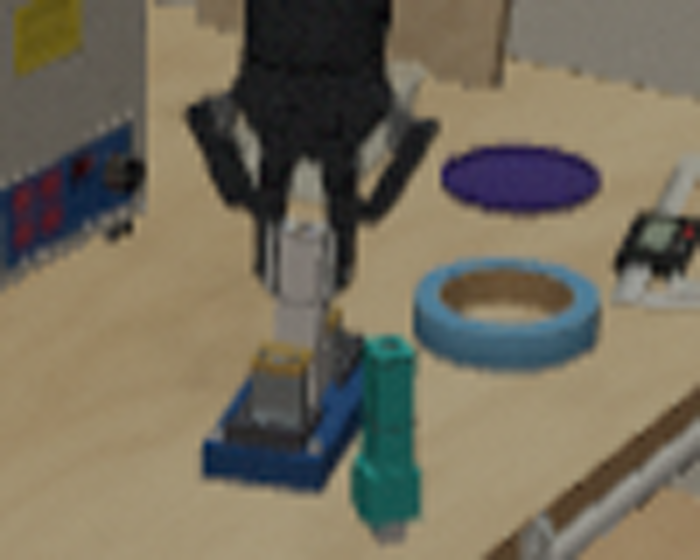

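Emit:
{"api": "carry_out", "payload": {"commands": [[0.3,0.1,0,0,0,-0.0015,20],[0.1,0,0,0,0,-0.0015,20],[0,0,0,0,0,0,20]]}}

```text
time_s: 11.0
tool_pos: [0.4587, -0.1419, 0.0768]
tool_rot: [[0.953, -0.053, -0.299], [0.303, 0.166, 0.938], [-0.0, -0.985, 0.174]]
force: [-1.4, -1.7, 3.0]
width: 0.023
```

```bash
python3 lean.py -9; python3 lean.py 0.001
```

```text
t 11.0 pos [ 0.4587 -0.1419  0.0768] F [-1.4 -1.7  3. ] T [-0.78  0.4   0.08] w 0.023
turn [-1.05  0.22 -0.06] shift [-0.0003 -0.0004 -0.0011]
t 11.0 pos [ 0.4587 -0.1419  0.0768] F [-1.4 -1.7  3. ] T [-0.78  0.4   0.08] w 0.023
turn [-10.05   0.22  -0.04] shift [-0.0003  0.0017  0.0093]
```

Emit:
{"api": "carry_out", "payload": {"commands": [[-1.7,0,0,0,0.0002,0.0016,20],[-1.7,0,0,0,0.0002,0.0016,20],[-1.7,0,0,0,0.0001,0.0016,20],[-1.7,0,0,0,0,0.0016,20],[-1.7,0,0,0,0,0.0016,20],[-1.5,0.1,0,0,0,0.0014,20],[0,0,0,0,0,0,20]]}}

```text
time_s: 11.88
tool_pos: [0.4556, -0.1305, 0.0768]
tool_rot: [[0.953, 0.005, -0.304], [0.304, -0.009, 0.952], [0.002, -1.0, -0.01]]
force: [-1.8, -3.1, 0.7]
width: 0.023
```

```bash
python3 lean.py 0.001; python3 jaw.py w10
```

```text
t 11.875 pos [ 0.4556 -0.1305  0.0768] F [-1.8 -3.1  0.7] T [-0.9   0.38 -0.05] w 0.023
turn [0.59 0.28 0.09] shift [-0.0007  0.     -0.0024]
inner 214.5 y 15.3 x 0.3
outer 166.5 y 39.6 x 0.2
```

View pics/w10.png

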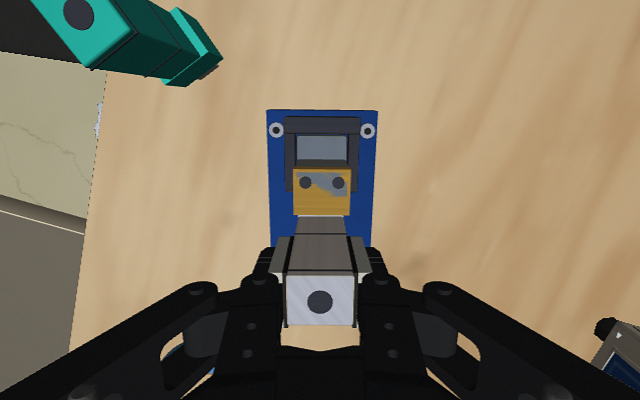

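Emit:
{"api": "carry_out", "payload": {"commands": [[0.6,0.2,0.1,-0.0006,0,-0.0024,20],[0,0,0,0,-0.001,0,20],[0,0,0,0,-0.002,0,20],[0,0,0,0,0,0,20]]}}

```text
time_s: 12.42
tool_pos: [0.456, -0.1325, 0.0795]
tool_rot: [[0.954, -0.001, -0.3], [0.3, 0.003, 0.954], [0.0, -1.0, 0.003]]
force: [-0.1, 0.9, -1.4]
width: 0.0231
```

```bash
python3 lean.py 0.001; python3 jaw.py w11
```

```text
t 12.425 pos [ 0.456  -0.1325  0.0795] F [-0.1  0.9 -1.4] T [ 0.03 -0.02 -0.01] w 0.0231
turn [-0.19  0.02  0.  ] shift [-0.0005  0.0027 -0.0004]
inner 209.5 y 15.3 x 0.4
outer 162.5 y 39.3 x 0.4
```

Emit:
{"api": "carry_out", "payload": {"commands": [[-0.1,0,0,-0.0005,-0.001,-0.0004,20],[0,0,0,0,-0.0015,0,20],[0,0,0,0,-0.0015,0,20]]}}

```text
time_s: 12.85
tool_pos: [0.4553, -0.1329, 0.0835]
tool_rot: [[0.954, -0.001, -0.3], [0.3, 0.002, 0.954], [-0.0, -1.0, 0.002]]
force: [-0.1, -0.6, -1.4]
width: 0.0229
```

```bash
python3 lean.py 0.001; python3 jaw.py w12
```

```text
t 12.85 pos [ 0.4553 -0.1329  0.0835] F [-0.1 -0.6 -1.4] T [0.01 0.03 0.05] w 0.0229
turn [-0.1   0.03 -0.03] shift [ 0.0002  0.0067 -0.0002]
inner 207.5 y 14.9 x 0.4
outer 160.5 y 39.4 x 0.4
```

View pics/w12.png

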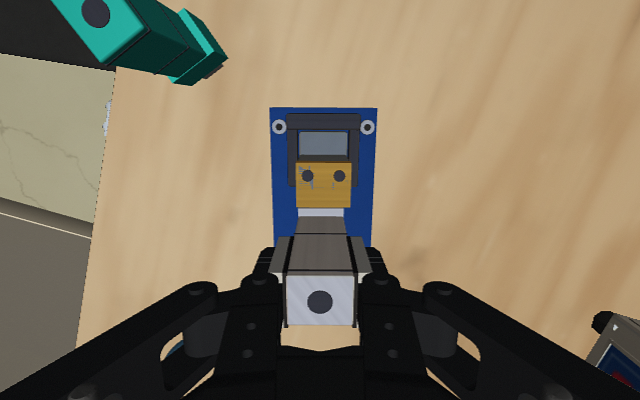

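Lifted 6.7 mm with only the weight on the wrist, so the shoulders are passing the lips. Continuing with checks.

Emit:
{"api": "carry_out", "payload": {"commands": [[-0.1,0,0,0,-0.003,-0.0002,20],[0,0,0,0,-0.004,0,20],[0,0,0,0,-0.004,0,20],[0,0,0,0,0,0,20]]}}

```text
time_s: 13.4
tool_pos: [0.4557, -0.1332, 0.0958]
tool_rot: [[0.954, 0.001, -0.3], [0.3, -0.0, 0.954], [0.0, -1.0, -0.0]]
force: [0.2, 0.1, -1.7]
width: 0.023
```

```bash
python3 lean.py 0.001
```

```text
t 13.4 pos [ 0.4557 -0.1332  0.0958] F [ 0.2  0.1 -1.7] T [-0.01  0.   -0.04] w 0.023
turn [0.03 0.03 0.02] shift [-0.0001  0.019   0.0002]
```

Emit:
{"api": "carry_out", "payload": {"commands": [[0,0,0,0,-0.005,0.0002,20],[0,0,0,0,-0.005,0,20],[0,0,0,0,-0.005,0,20],[0,0,0,0,-0.005,0,20],[0,0,0,0,0,0,20]]}}

```text
time_s: 14.02
tool_pos: [0.4557, -0.133, 0.1174]
tool_rot: [[0.954, 0.001, -0.3], [0.3, -0.0, 0.954], [0.001, -1.0, -0.0]]
force: [-0.1, 0.5, -0.9]
width: 0.0232
```

```bash
python3 lean.py 0.001
```

```text
t 14.025 pos [ 0.4557 -0.133   0.1174] F [-0.1  0.5 -0.9] T [0.02 0.01 0.03] w 0.0232
turn [0.03 0.03 0.04] shift [-0.0002  0.0406  0.    ]
```

Emit:
{"api": "carry_out", "payload": {"commands": [[0,0,0,0,-0.008,0,20],[0,0,0,0,-0.008,0,20],[0,0,0,0,-0.008,0,20],[0,0,0,0,-0.006,0,20],[0,0,0,0,0,0,20],[0,0,0,0,0,0,20]]}}

```text
time_s: 14.78
tool_pos: [0.4557, -0.1329, 0.1497]
tool_rot: [[0.954, 0.001, -0.3], [0.3, -0.0, 0.954], [0.001, -1.0, -0.0]]
force: [-0.4, -0.3, -1.0]
width: 0.0228
```

```bash
python3 err.py .4555 -.133 .1508; python3 jaw.py w13;python3 - <<'E'
from h import *
b=grab_frame("scene")["pixels"][120:230,280:400,::-1]; cv2.imwrite("pics/s13.png",cv2.resize(b,None,fx=5.4,fy=5.4,interpolation=cv2.INTER_CUBIC))
E
```

```text
t 14.775 pos [ 0.4557 -0.1329  0.1497] F [-0.4 -0.3 -1. ] T [ 0.03 -0.01 -0.03] w 0.0228
turn [0.03 0.03 0.06] shift [-0.0002 -0.0011  0.    ]
inner 178.5 y 15.6 x 0.2
outer 145.5 y 38.8 x 0.2
```

View pics/w13.png

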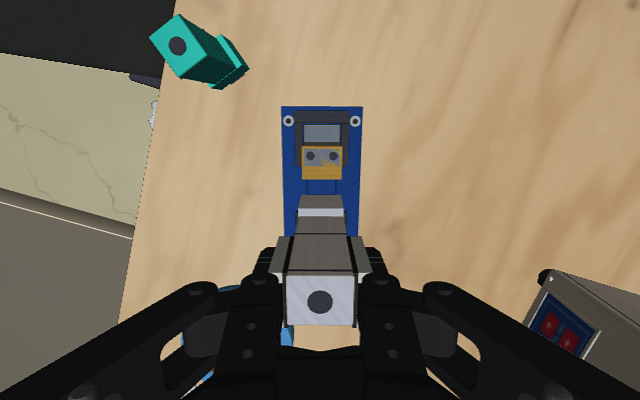

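View pics/s13.png

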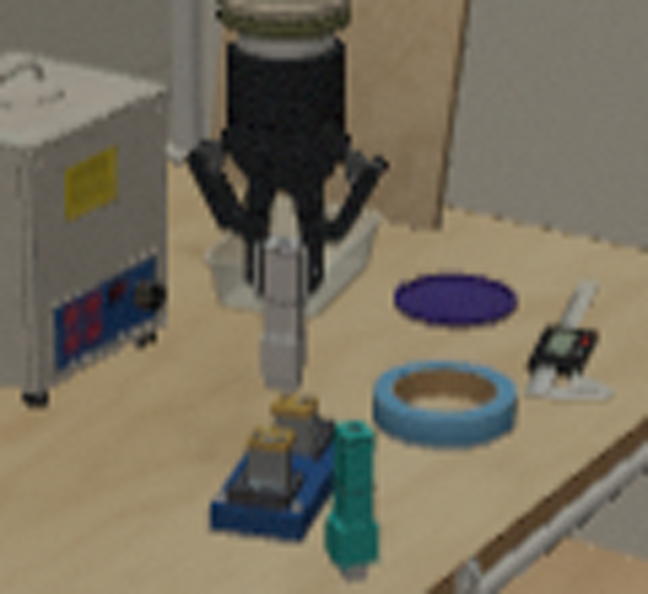

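```bash
python3 - <<'E'
from h import *
p=grab_frame("scene");im=p["pixels"][:,:,::-1].copy();im=cv2.resize(im,None,fx=8,fy=8,interpolation=cv2.INTER_CUBIC)
s=read_state();R=np.array(s["tool_rot"]);a=np.radians(17.44);M=np.array([[np.cos(a),-np.sin(a),0],[np.sin(a),np.cos(a),0],[0,0,1]])
N=np.array([.4555,-.133,0])
def dr(pts,base,col):
    for u in proj(p,np.array(pts)@M.T+base): cv2.circle(im,tuple(int((v+.5)*8) for v in u),5,col,1)
z0=s["tool_pos"][2]-.0668
B=np.array([s["tool_pos"][0],s["tool_pos"][1],z0])
dr([(x,y,0) for x in(-.011,.011) for y in(-.007,.007)]+[(x,y,z) for x in(-.012,.012) for y in(-.014,.014) for z in(.012,.04)],B,(0,0,255))
dr([(x,y,.105) for x in(-.012,.012) for y in(-.01,.01)],B,(255,0,255))
dr([(x,y,.059) for x in(-.014,.014) for y in(-.0152,.0152)]+[(x,y,.02) for x in(-.032,.032) for y in(-.065,.065)],N,(0,255,0))
cv2.imwrite("pics/s14.png",im[150*8:222*8,310*8:365*8])
for t in ["oil_can","steel_block","tape_roll","purple_lid"]: print(t,[np.round(d["location"],1).tolist() for d in silhouettes(p,t)[:1]])
print(s["time_s"],s["qd"])
E
```

```text
oil_can [[262.1, 259.8]]
steel_block [[236.9, 280.3]]
tape_roll [[362.3, 193.7]]
purple_lid [[363.2, 176.9]]
14.925 [ 0.00352535  0.00044961 -0.0006019   0.00191677  0.00111628  0.0004362
  0.00061158]
```

View pics/s14.png

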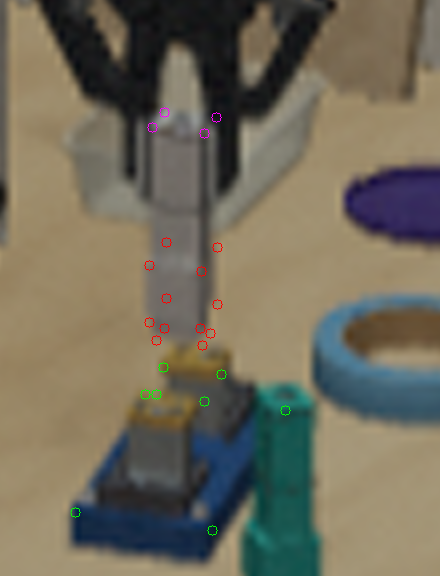

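The block hangs upright over the open jaws. Its foot is about 24 mm above the jaw tops, the arm is still, and the bystanders have not moved. Handing in.

```bash
python3 -c "
from rig import *
print(job_done())
s=read_state();print(s['time_s'],s['tool_pos'],s['force'],s['width'])"
```

```text
the job is handed in; nothing more can be done
None
the job is handed in; nothing more can be done
```

The aluminium block is out of the nest and I handed the job in at about 15 s. I gripped it by the neck at 80 N and rocked it about 9° towards the left jaw, then about 10° towards the right. The straight lift after that showed only the block's weight on the wrist.

**Last checks, all just before handing in:**
- **Position:** the tool is within 0.2 mm of where it gripped the block, now 73 mm higher. That puts the foot about 24 mm above the jaw tops, over the pocket. It is upright to within 0.1°, and the joints are at rest.
- **Grip:** the neck looks the same in the wrist picture as when I first gripped it, so it shows no slip.
- **Bystanders:** the oil can, steel block, tape roll and lid are within about 1 px of where they started. The turquoise look-alike still stands in its place.

**What was less certain:**
- **Left jaw travel:** the readings disagreed, at 3.8 to 6 mm while leaning and about 4.2 mm near upright.
- **Right jaw travel:** it was out of the wrist camera's view, so I judged it only by the mirrored rocking and the free lift.
- **Nest position:** the camera fits were off by about 1 mm, and the final scene overlay sat about 1 px off the nest and the block alike.
- **After handing in:** the rig gave no state reading, so the final second is unchecked.

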